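Open the coupling guard's inspection port and hold the speed pickup over it

ROBOT

A 7-joint arm with a two-finger parallel gripper is mounted at the origin on the work surface. World frame = base frame: x ahead of the robot, y to its left, z up, the work surface at z = 0. Lengths are in mm, angles in rad, forces in N, time in s.
With the tool pointing down it reaches from about 425 to 950 mm from the base axis. Payload 16.7 kg.
Tool frame: the origin (TCP) lies at the very end of the fingers, on their centre line; the grasp point (between the pads) lies arm.grip_point_offset behind it (arm.grip_point_offset is the distance from the TCP to the grasp point, in mm); z points along the fingers, x is the direction in which the jaws open and shut, and the axes are right-handed (so a half turn about z gives the same grasp; the last joint's range is limited). The gripper opens to 94 mm and grips with 3 to 60 N. Pads are 16 mm wide; open, the fingers measure 119 mm over their backs; the gripper's body (75 mm by 177 mm) begins 78 mm behind the grasp point.
Start: joints at [1.101, 0.426, 0.074, 1.606, -0.034, 1.111, -0.067], TCP at [212.813, -640.535, 205.467] pointing down, gripper open.
Joint ranges: [-2.85, 2.85], [-0.5, 2.14], [-1.23, 1.37], [0.21, 2.46], [-1.02, 4.16], [0.16, 2.05], [-2.73, 2.73]. Speed limits (rad/s): [1.89, 1.89, 2.39, 2.39, 3.01, 3.01, 3.01].

INTERFACE

Orientations are given as [roll, pitch, yaw] about the fixed x, y, z axes, in that order (R = Rz(yaw) Ry(pitch) Rx(roll)).
In Python, from cell import arm gives the robot as it stands.
- The arm moves only by the tool arm_command, never from a script. Its argument "plan" is one flat list of numbers, 5 for each row, row after row: the shift along the tool's x, y, z in m, then the turn about the tool's z in rad, then the finger opening in m, from 0 to 0.094. A call has 1 to 20 rows; each row is the pose to reach, as a shift and turn from the pose commanded when the call began, along the tool's axes at that moment; what a row does not reach only later rows make up. A row lasts 1/8 s, in which the tool goes at most 62.5 mm and 10.7 degrees, less where a joint would pass 70% of its speed; a pose out of reach is approached as far as the arm can. A call with a gripper value outside its range is refused whole. The fingers move at their own pace and stop on an object; the grip force is fixed at half the most. Time passes only in rows, so rows that repeat a pose let the fingers close. It gives the time, the measured TCP pose, the force and the opening at its end, in the units of the state.
- arm.get_state(): the state, without advancing time (a new reading comes with each control period).
- arm.camera(name): name is "scene" or "side" or "wrist"; returns the picture (384x512x3 uint8, red, green, blue); there is no depth.
- arm.get_calibration(name): a dict with "fx", "fy", "cx", "cy" (pixels), "origin" and "attitude" of the camera in the world. Camera axes: x right, y down, z forward; pixel columns grow to the right and rows downward; lengths in mm; the calibration is good to about 2 mm. The wrist camera is an equidistant fisheye: a pixel r from the principal point sees the ray r / f radians off the axis. A picture is of the moment at which its call begins: read the wrist's pose just before it. get_calibration takes no time and is no camera call; for the wrist camera it gives the pose at the moment of the call.
- arm.close_job(): hands the job in, once; it reports no verdict.
The state is a dict: "t": time; "joint_positions": joint angles; "qvel": joint speeds; "tau": joint torques, N m; "ee_pos": TCP position; "orientation": TCP orientation; "contact_force": force on the tool from outside, world axes, zero at the start; "moment": the same for the moment, N m; "grip_width": finger opening in mm.
Only numpy, scipy, OpenCV 4.12 (cv2) and the standard library are available. Lean on these libraries where they do the work, as an engineer would, in place of code of your own. Each camera call takes 0.05 s, during which the arm holds its last target. There are 200 camera calls.

TASK

Get the motor test bed ready for a speed reading: unscrew the captive cap of the inspection port on top of the coupling guard and swing it well aside on its strap, towards the robot. Then take the telescoping pickup arm by its grip, squeeze in the lock button, draw the arm out to the 100 mm mark so that the pickup looks down the open port, and hold it there for the reading: the arm springs back when let go, so finish still holding it at the mark with the button squeezed in. Leave the tools and spare parts that lie on the bed plate where they are.

Things in the scene. Friction and masses are not known exactly. Their poses are not given: they have to be found in the camera images.
- test_bed: motor test bed fixed to the table: plate 380 x 470 x 20 mm, blue motor at its +y side, grey brake at -y, between them a grey coupling guard (120 x 130 mm, top 128 mm above table), at +x a column with the pickup arm. Origin: on the table, below the port's centre. x: from guard to column; y: along the shaft to the motor; z up. Yaw 0 +-0.25. All heights given are above the table.
- motor_box (a point): centre of the lid of the motor's terminal box (84 x 84 mm), 177 mm high: the tallest neighbour of the port. The column behind the arm's grip ends 208 mm high.
- port_rim (a point): centre of the inspection port on the guard, at its rim 138 mm high: a steel collar 44 mm across outside, 34 mm inside. Axes as the bed's.
- cap_wing (a point): centre of the upright wing on the port's black screw cap: wing 42 mm long (x axis), 9 mm thick (y), 20 mm high (z), on a disc 44 mm across and 9 mm high. Screwed home the wing's centre is 160 mm high, the disc's top 150 mm, and the wing lies along the bed's x axis.
- port_cap (a joint): turn of the cap, rad: 0 = screwed home, grows anticlockwise from above (loosening), stop at 1.65; starts at 0 to 0.15. It rises 5 mm per rad. Its 5 mm plug clears the collar from about 1.05; before that the strap cannot swing. Takes about 0.06 N m and stays where left.
- strap_pin (a point): the upright pin on which the cap's flat steel strap swivels, 141 mm high, 50 mm from the port's centre on the brake's side (bed -y). Axes turn with the strap.
- cap_strap (a joint): swing of strap and cap about the pin, rad: 0 = over the port, grows anticlockwise from above (cap first moves along the bed's -x, to the robot; arc radius 50 mm), stop at 1.9; well aside is 1.1 or more. Takes about 1 N, stays where left. A cap gripped at a fixed yaw during the swing is screwed down again: turn with the strap, or push with the fingers.
- grip_head: grey grip block on the end of the pickup arm, 50 mm long (x), 30 mm wide (y), from 166 to 222 mm high; axes as the bed's. Parked, it is 150 mm from the port's centre along +x. Origin: at mid length and width, 198 mm high, the height to grip it from above, fingers on its +y side (lock button, stands out 6 mm) and -y side (plain ribbed face).
- pickup (a point): lens of the optical pickup, at the foot of an upright steel barrel 22 mm across, 150 to 208 mm high, carried 50 mm ahead (-x) of the grip block's origin. A cap left over the port stands in its way.
- gauge_arm (a joint): extension, m: 0 = parked and locked (start), grows along the bed's -x, stop at 0.125. Equals the length of bar showing between grip block and tube mouth: aluminium, 16 mm wide, short black lines every 10 mm, full-width ones at 50 and 100; the 100 mm mark is 0.100. A spring draws it back with 4 N parked, 6 N at 100; no catch at the mark.
- lock_button (a joint): lock button, m: 0 = out, 0.006 = fully in, flush. Black ribbed paddle on the block's +y side, 36 mm long, 34 mm high, centred on the block's origin; pressed along -y with 3 N (out) to 6.6 N (in). Gripping the block across squeezes it in (36 mm wide out, 30 mm in). The parked arm is locked until it is about 3.5 mm in. Springs out when let go.
- tube_mouth (a point): middle of the mouth of the arm's fixed outer tube, where the scale is read, 180 mm high; axes as the bed's. A steel latch keeper beside it on the +y side reaches 30 mm from the arm's centre line, up to 197 mm high.
- spanner: combination spanner, 150 mm, lying on the bed plate on the brake's side of the column
- tape_roll: white roll of reflective tape, 54 mm across, 19 mm high, lying on the bed plate behind the motor
- spider: spare star-shaped coupling insert, 40 mm across, 12 mm high, lying on the bed plate behind the motor
- screwdriver: screwdriver, 160 mm, lying on the bed plate behind the motor
- bearing: spare ball bearing, 46 mm across, 14 mm high, lying on the bed plate in front of the brake

How it is judged (in metres and radians):
On the way, in this order (a step that is already met when the one before it is completed fails the run):
1. the cap is unscrewed until its plug is clear of the port (value of joint port_cap above 0.95 rad), for 0.1 s.
2. the cap is swung well aside on its strap (value of joint cap_strap above 1 rad), for 0.2 s.
3. the lock button is squeezed in and the arm leaves its park position (value of joint lock_button above 0.004 m and value of joint gauge_arm above 0.008 m), for 0.1 s.
4. the arm is held at the 100 mm mark (value of joint gauge_arm between 0.095 and 0.105 m and value of joint lock_button above 0.004 m and contact force between the fingers and grip_head above 4 N and value of joint cap_strap above 1 rad), for 0.3 s.
At the end, for the whole second after the job is handed in: Through the last second the arm stands still at the 100 mm mark (within 5 mm either way), its grip block still held by the fingers with the lock button at least 4 mm in, and the cap swung aside by 1.0 rad or more (all of step 4 and velocity of joint gauge_arm between -0.01 and 0.01 m/s); the arm keeps its last pose, push and grip.
It fails at once if a tool or spare part on the bed plate is pushed more than 20 mm (distance of any of spanner, tape_roll, spider, screwdriver, bearing from where it was at the start of the episode above 0.02 m).
It also fails if it takes over 58 s, if anything falls off the work surface, if the arm or the gripper's body presses on something with over 40 N, if the wrist force passes 120 N, or if a joint passes its speed limit or range.

## Working session

There is one attempt and no reset: what is moved stays moved. The work goes in short steps, Python scripts to look and compute and a tool call to move; the robot and the scene stay as the last step left them, time stands still between calls to the robot, and variables do not carry over. Pictures are saved under pics/ and viewed, about 8 in all and at most 12, crops included, and the job is handed in when it is done.

Besides the shell and the picture viewer there is one more tool, called after "Request:" by a JSON object that holds its "method" and its "body", one argument or row to a line. arm_command: Moves the arm, as the interface text tells. Its arguments: {"type":"object","properties":{"plan":{"type":"array"}},"required":["plan"]}

```bash
mkdir -p pics; ls; python3 - <<'E'
from cell import arm
import cv2,numpy as np
print(arm.get_state(), arm.grip_point_offset)
for n in("scene","side","wrist"):
    c=arm.get_calibration(n);print(n,c)
    cv2.imwrite(f"pics/{n}0.png",arm.camera(n)[:,:,::-1])
E
```

```text
pics
{'t': 0.0, 'joint_positions': array([ 1.10052352,  0.4267309 ,  0.07383937,  1.60660594, -0.03406815,
        1.11082492, -0.06711354]), 'qvel': array([-0.00081007, -0.00241412, -0.00022429, -0.00062722, -0.00024072,
        0.00145301, -0.00123761]), 'tau': array([ 1.04540220e-03, -9.35788679e+01,  3.66745345e+00, -4.54182529e+01,
       -4.86407219e-02,  2.01189320e-02,  5.82088251e-05]), 'ee_pos': array([ 212.65264914, -640.15451778,  204.77650264]), 'orientation': array([ 3.14147226e+00,  1.30492388e-03, -1.25004413e+00]), 'contact_force': array([-0.08393452,  0.09444899, -0.36497462]), 'moment': array([-0.0198927 ,  0.01284628,  0.0100874 ]), 'grip_width': 93.93167464661173} 18.8
scene {'fx': 404.0200464828472, 'fy': 404.0200464828472, 'cx': 256.11170225314214, 'cy': 191.10477829651225, 'origin': array([945.33103307, 588.88400219, 815.08359294]), 'attitude': array([-2.38623777,  0.00762494,  2.46976396])}
side {'fx': 488.8084696842081, 'fy': 488.8084696842081, 'cx': 251.91191185468483, 'cy': 191.0665591110766, 'origin': array([ 200.53273486, -595.76400015,  941.76079108]), 'attitude': array([-2.35117795,  0.01390903, -0.49984824])}
wrist {'fx': 297.3186396354542, 'fy': 297.3186396354542, 'cx': 257.498893150015, 'cy': 192.49903285483535, 'origin': array([ 287.02097189, -615.399104  ,  382.99867267]), 'attitude': array([ 2.87028446e+00,  9.81511987e-04, -1.25074483e+00])}
```

```bash
python3 - <<'E'
import cv2,numpy as np
a=[cv2.imread(f"pics/{n}0.png") for n in("scene","side")]
for i,n in enumerate(("scene","side")): cv2.imwrite(f"pics/{n}1.png",cv2.resize(a[i],(800,600),interpolation=cv2.INTER_CUBIC))
E
```

```text
(no output)
```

View pics/scene1.png

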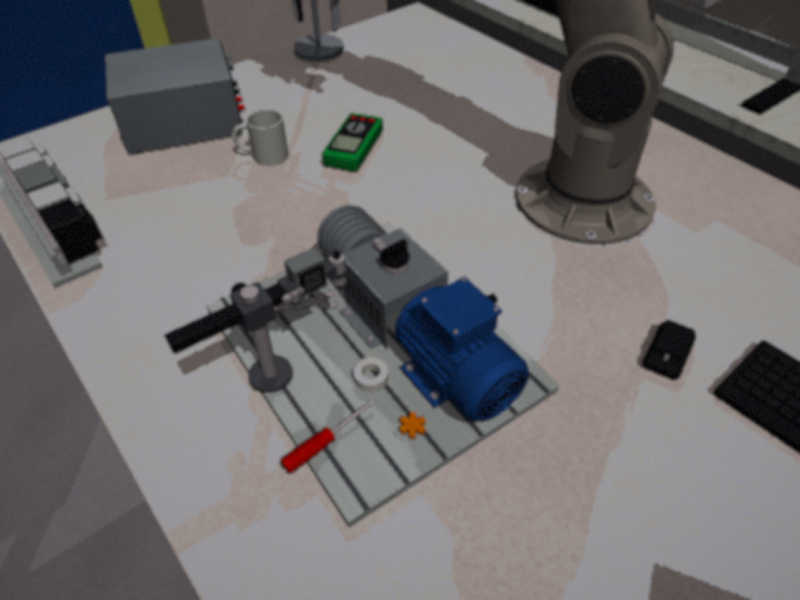

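View pics/side1.png

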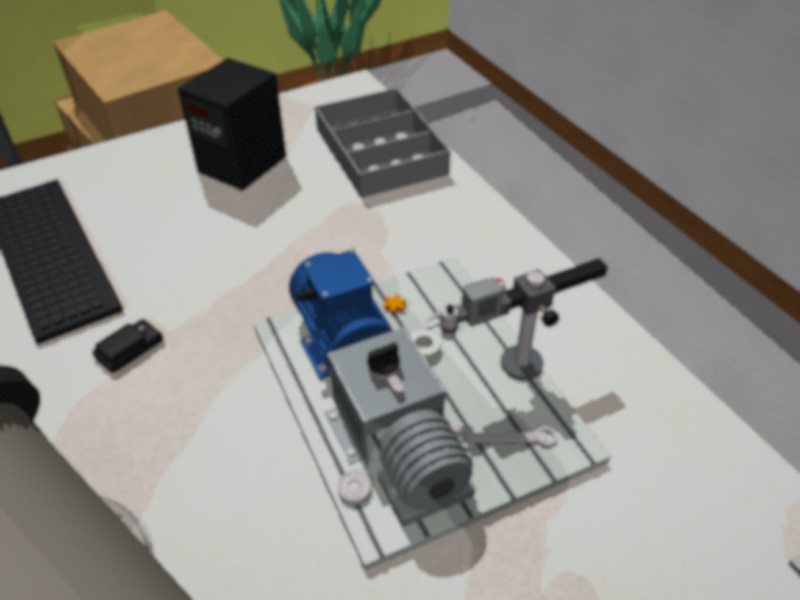

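The scene view (800x600) shows the cap wing at (397,243), plate corners at (350,523), (555,385), (210,300) and the barrel near (335,262). The side view shows the wing at (383,355), plate corners at (457,262), (607,460), (368,570), (257,330), the grip block at (485,298) and the barrel top at (449,312).

```bash
cat > h.py <<'E'
from cell import arm
import numpy as np
from scipy.spatial.transform import Rotation as R
def ray(n,u,v,c=None):
    c=c or arm.get_calibration(n); x=np.array([(u-c["cx"])/c["fx"],(v-c["cy"])/c["fy"]])
    if n=="wrist":
        r=np.hypot(*x); d=np.array([*(x/max(r,1e-9)*np.sin(r)),np.cos(r)])
    else: d=np.array([*x,1.])
    return np.array(c["origin"]),R.from_euler("xyz",c["attitude"]).apply(d)
def onz(n,u,v,z,c=None):
    o,d=ray(n,u,v,c); return o+d*(z-o[2])/d[2]
E
python3 - <<'E'
from h import *
s=1.5625
for nm,n,u,v,z in [("wing","scene",396,245,160),("wing","side",383,356,160),
 ("c++","scene",350,523,20),("c-+","scene",555,385,20),("c+-","scene",210,300,20),
 ("c++","side",457,262,20),("c+-","side",607,460,20),("c--","side",368,570,20),("c-+","side",257,330,20),
 ("griptop","side",484,284,222),("barreltop","side",449,309,208),("coltop","side",536,277,208),("coltop","scene",250,292,208)]:
    print(nm,n,onz(n,u/s,v/s,z).round(1))
E
```

```text
wing scene [499.3   9.6 160. ]
wing side [504.   12.7 160. ]
c++ scene [783.5 271.1  20. ]
c-+ scene [412.8 289.8  20. ]
c+- scene [ 742.5 -205.1   20. ]
c++ side [779.7 253.6  20. ]
c+- side [ 742.3 -203.5   20. ]
c-- side [ 373.8 -184.2   20. ]
c-+ side [403.5 273.8  20. ]
griptop side [661.   11.3 222. ]
barreltop side [602.2   5.5 208. ]
coltop side [ 7.411e+02 -7.000e-01  2.080e+02]
coltop scene [741.9   2.9 208. ]
```

Request:
{"method": "arm_command", "body": {
  "plan": [-0.248, -0.332, -0.095, 0.2, 0.05, -0.248, -0.332, -0.095, 0.2, 0.05, -0.248, -0.332, -0.095, 0.2, 0.05, -0.248, -0.332, -0.095, 0.2, 0.05, -0.248, -0.332, -0.095, 0.2, 0.05, -0.248, -0.332, -0.095, 0.2, 0.05, -0.248, -0.332, -0.095, 0.2, 0.05, -0.527, -0.479, -0.095, 0.38, 0.05, -0.527, -0.479, -0.095, 0.38, 0.05, -0.527, -0.479, -0.095, 0.38, 0.05, -0.527, -0.479, -0.095, 0.38, 0.05, -0.527, -0.479, -0.095, 0.38, 0.05, -0.527, -0.479, -0.095, 0.38, 0.05, -0.527, -0.479, -0.095, 0.38, 0.05, -0.527, -0.479, -0.095, 0.38, 0.05, -0.527, -0.479, -0.095, 0.38, 0.05]
}}

```text
t: 2.15
ee_pos: [501.2, 9.3, 300.5]
orientation: [3.142, -0.0, -1.632]
contact_force: [0.6, -0.7, -0.3]
grip_width: 49.9
```

```bash
python3 - <<'E'
from h import *
import cv2,json
c=arm.get_calibration("wrist"); s=arm.get_state()
json.dump({k:(v.tolist() if hasattr(v,'tolist') else v) for k,v in c.items()},open("c1.json","w"))
im=arm.camera("wrist")[:,:,::-1]; cv2.imwrite("pics/w1.png",cv2.resize(im,(768,576),interpolation=cv2.INTER_CUBIC))
print(c["origin"],c["attitude"],s["joint_positions"],s["ee_pos"])
E
```

```text
[579.2623112    4.87263409 478.61895864] [ 2.87032320e+00 -1.14325628e-04 -1.63283729e+00] [ 0.19533027  0.08186301 -0.36227006  1.8453847   0.03101308  1.21987509
 -1.80866224] [501.16570201   9.27670441 300.48679298]
```

View pics/w1.png

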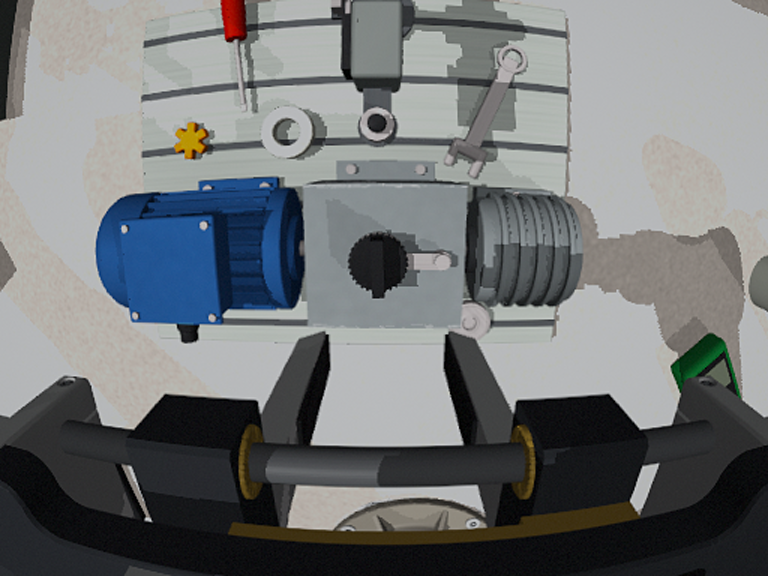

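The wrist view shows the cap disc centred at about (378,262) with the wing from (378,234) to (377,298). The strap pin is at about (443,261), the barrel top at (377,123) and the grip block between columns 351 and 402, front edge at row 82. The motor lid corners are (124,229), (203,226), (212,318), (136,316).

```bash
python3 - <<'E'
from h import *
import cv2,json
c=json.load(open("c1.json"))
P=lambda nm,u,v,z:print(nm,onz("wrist",u/1.5,v/1.5,z,c).round(1))
im=cv2.imread("pics/w1.png"); g=im.max(2)
m=(g<60).astype(np.uint8); m[:200]=0;m[320:]=0;m[:,:330]=0;m[:,:]*=1;m[:,425:]=0
n,l,st,ce=cv2.connectedComponentsWithStats(m);i=1+st[1:,4].argmax();print(st[i],ce[i])
P("disc mid",378,261.5,150);P("wing near",377,297,170);P("wing far",378,234,170);P("pin",443,261,143)
P("barrel",377,123,208);P("blk L front",355,83,222);P("blk R front",402,83,222);P("blk L back",352,2,222)
P("blk R back",402,2,222)
P("lid1",124,229,177);P("lid2",203,226,177);P("lid3",212,318,177);P("lid4",136,316,177)
P("lidedgeTR",214,214,177);P("lidBR",227,303,177)
P("guardTL",304,186,128);P("guardTR",466,183,128);P("guardBL",304,326,128);P("guardBR",466,326,128)
E
```

```text
[ 348  232   60   66 2771] [378.         262.81559004]
disc mid [509.7  15.4 150. ]
wing near [487.8  17.2 170. ]
wing far [533.5  13.4 170. ]
pin [505.6 -34.5 143. ]
barrel [606.8   8.7 208. ]
blk L front [629.8  19.4 222. ]
blk R front [628.   -7.1 222. ]
blk L back [680.7  18.3 222. ]
blk R back [678.6 -10.4 222. ]
lid1 [555.6 208.3 177. ]
lid2 [550.5 138.7 177. ]
lid3 [480.8 142.9 177. ]
lid4 [485.3 211.9 177. ]
lidedgeTR [558.2 128.9 177. ]
lidBR [491.9 128.4 177. ]
guardTL [569.9  70.4 128. ]
guardTR [564.3 -57.2 128. ]
guardBL [453.6  82.5 128. ]
guardBR [445.1 -54.5 128. ]
```

Request:
{"method": "arm_command", "body": {
  "plan": [-0.006, -0.006, 0.04, 0.02, 0.045, -0.006, -0.006, 0.08, 0.02, 0.045, -0.006, -0.006, 0.11, 0.02, 0.045, -0.006, -0.006, 0.13, 0.02, 0.045, -0.006, -0.006, 0.14, 0.02, 0.045, -0.006, -0.006, 0.146, 0.02, 0.045, -0.006, -0.006, 0.146, 0.02, 0.045]
}}

```text
t: 3.08
ee_pos: [507.7, 16.1, 154.7]
orientation: [-3.141, 0.0, -1.65]
contact_force: [0.5, 0.4, 0.6]
grip_width: 44.7
```

```bash
python3 - <<'E'
from h import *
import cv2
s=arm.get_state();print(s["ee_pos"],s["orientation"],s["contact_force"])
im=arm.camera("wrist")[:,:,::-1]; cv2.imwrite("pics/w2.png",cv2.resize(im[80:320,80:432],(704,480),interpolation=cv2.INTER_CUBIC))
E
```

```text
[507.73687891  16.1182991  154.73526825] [-3.14134751e+00  7.53140351e-05 -1.65030407e+00] [0.46870276 0.40398856 0.62877973]
```

View pics/w2.png

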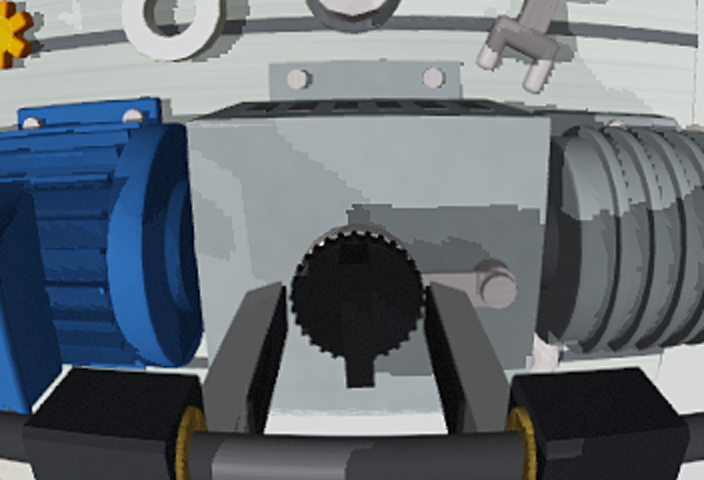

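The crop shows the wing centred between the fingertips (tips at columns 287 and 428, wing at 358), with the disc centred at about (358,293).

```bash
python3 - <<'E'
from h import *
f=lambda u,v,z:onz("wrist",80+u/2,80+v/2,z).round(1)
print("disc",f(358,294,150),"wing far",f(357,245,170),"wing near",f(360,388,170),"pin",f(497,285,143))
E
```

```text
disc [511.3  15.3 150. ] wing far [534.6  13.9 170. ] wing near [487.1  16.7 170. ] pin [507.5 -33.1 143. ]
```

Request:
{"method": "arm_command", "body": {
  "plan": [0.0005, -0.0025, 0, 0, 0.045, 0.0005, -0.0025, 0, 0, 0.0, 0.0005, -0.0025, 0, 0, 0.0, 0.0005, -0.0025, 0, 0, 0.0, 0.0005, -0.0025, 0, 0, 0.0, 0.0005, -0.0025, 0, 0, 0.0]
}}

```text
t: 3.88
ee_pos: [510.0, 15.5, 154.4]
orientation: [3.141, -0.0, -1.65]
contact_force: [0.4, 0.7, -0.7]
grip_width: 8.7
```

Wing gripped and centred (0.7 N side force). Now I unscrew it.

Request:
{"method": "arm_command", "body": {
  "plan": [0, 0, -0.0008, -0.15, 0, 0, 0, -0.0015, -0.3, 0, 0, 0, -0.0022, -0.45, 0, 0, 0, -0.003, -0.6, 0, 0, 0, -0.0038, -0.75, 0, 0, 0, -0.0045, -0.9, 0, 0, 0, -0.0052, -1.05, 0, 0, 0, -0.006, -1.2, 0, 0, 0, -0.0068, -1.35, 0, 0, 0, -0.0072, -1.45, 0, 0, 0, -0.0072, -1.45, 0, 0, 0, -0.0072, -1.45, 0]
}}

```text
t: 5.38
ee_pos: [508.7, 17.4, 161.5]
orientation: [-3.14, 0.003, -0.199]
contact_force: [-8.2, 9.2, 5.0]
grip_width: 8.8
```

```bash
python3 - <<'E'
from h import *
s0=arm.get_state();print(s0["joint_positions"].round(2),s0["moment"].round(2),s0["contact_force"].round(1))
y=-.078; yt=-.2
T=np.array([[np.cos(yt),np.sin(yt)],[np.sin(yt),-np.cos(yt)]])
f=lambda s:50*np.array([-np.sin(s+y),np.cos(s+y)])
for s in np.arange(.1,1.45,.1): print(round(s,2),(T@(f(s)-f(0))).round(1))
E
```

```text
[ 0.36  0.26 -0.59  1.99  0.17  0.95 -0.52] [2.45 2.17 0.01] [-8.2  9.2  5. ]
0.1 [-4.9  0.9]
0.2 [-9.7  2.2]
0.3 [-14.4   4. ]
0.4 [-18.8   6.3]
0.5 [-23.   9.]
0.6 [-27.   12.1]
0.7 [-30.5  15.6]
0.8 [-33.8  19.4]
0.9 [-36.6  23.5]
1.0 [-39.   27.9]
1.1 [-40.9  32.5]
1.2 [-42.4  37.3]
1.3 [-43.4  42.2]
1.4 [-43.9  47.2]
```

Request:
{"method": "arm_command", "body": {
  "plan": [-0.0049, 0.0009, 0, -0.1, 0, -0.0097, 0.0022, 0, -0.2, 0, -0.0144, 0.004, 0, -0.3, 0, -0.0188, 0.0063, 0, -0.4, 0, -0.0188, 0.0063, 0, -0.4, 0]
}}

```text
t: 6.0
ee_pos: [489.7, 15.2, 161.8]
orientation: [-3.139, 0.0, 0.203]
contact_force: [-4.5, 11.7, 2.8]
grip_width: 8.8
```

```bash
python3 - <<'E'
from h import *
y=-.078; yt=.2
T=np.array([[np.cos(yt),np.sin(yt)],[np.sin(yt),-np.cos(yt)]])
f=lambda s:50*np.array([-np.sin(s+y),np.cos(s+y)])
for s in np.arange(.5,1.45,.1): print(round(s,2),(T@(f(s)-f(.4)+[-.5,2])).round(1))
E
```

```text
0.5 [-5.  -1.2]
0.6 [-9.8  0.1]
0.7 [-14.5   2. ]
0.8 [-18.9   4.2]
0.9 [-23.1   6.9]
1.0 [-27.1  10. ]
1.1 [-30.6  13.5]
1.2 [-33.8  17.4]
1.3 [-36.7  21.5]
1.4 [-39.1  25.9]
```

Request:
{"method": "arm_command", "body": {
  "plan": [-0.005, -0.0012, 0, -0.1, 0, -0.0098, 0.0001, 0, -0.2, 0, -0.0145, 0.002, 0, -0.3, 0, -0.0189, 0.0042, 0, -0.4, 0, -0.0231, 0.0069, 0, -0.5, 0, -0.0271, 0.01, 0, -0.6, 0, -0.0306, 0.0135, 0, -0.7, 0, -0.0338, 0.0174, 0, -0.8, 0, -0.0367, 0.0215, 0, -0.9, 0, -0.0391, 0.0259, 0, -1.0, 0, -0.0391, 0.0259, 0, -1.0, 0]
}}

```text
t: 7.38
ee_pos: [454.8, -19.9, 161.3]
orientation: [-3.137, 0.002, 1.201]
contact_force: [-14.4, 2.7, 11.5]
grip_width: 8.6
```

```bash
python3 - <<'E'
from h import *
import cv2
im=arm.camera("side")[:,:,::-1]; cv2.imwrite("pics/s2.png",cv2.resize(im[150:350,150:430],(784,560),interpolation=cv2.INTER_CUBIC))
E
```

```text
(no output)
```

View pics/s2.png

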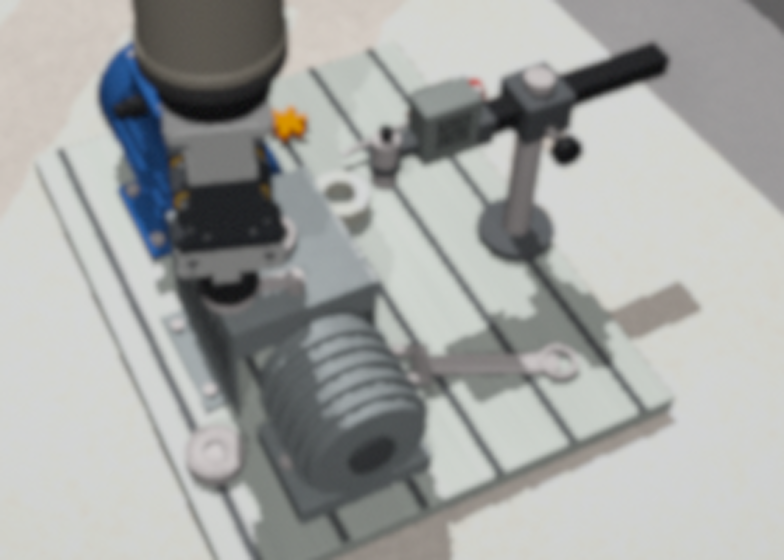

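The side crop shows the strap swung to the robot side (pin near (290,280), cap under the gripper at (230,290)), with the collar open at (285,235). Next I release, lift, and go above the grip block.

Request:
{"method": "arm_command", "body": {
  "plan": [0, 0, 0, 0, 0.045, 0, 0, 0, 0, 0.045, 0, 0, 0, 0, 0.045, 0, 0, -0.04, 0, 0.045, 0, 0, -0.09, 0, 0.06, 0, 0, -0.11, 0, 0.06, 0.03, 0.05, -0.11, -0.1, 0.06, 0.06, 0.1, -0.11, -0.2, 0.06, 0.08, 0.15, -0.11, -0.29, 0.06, 0.096, 0.177, -0.11, -0.29, 0.06, 0.096, 0.177, -0.11, -0.29, 0.06, 0.096, 0.177, -0.11, -0.29, 0.06]
}}

```text
t: 8.93
ee_pos: [656.5, 5.5, 271.5]
orientation: [-3.141, -0.0, 1.49]
contact_force: [-0.8, -0.2, -0.6]
grip_width: 59.7
```

```bash
python3 - <<'E'
from h import *
import cv2,json
c=arm.get_calibration("wrist"); s=arm.get_state();print(s["ee_pos"],s["orientation"],s["joint_positions"].round(2))
json.dump({k:(v.tolist() if hasattr(v,'tolist') else v) for k,v in c.items()},open("c3.json","w"))
im=arm.camera("wrist")[:,:,::-1]; cv2.imwrite("pics/w3.png",cv2.resize(im,(768,576),interpolation=cv2.INTER_CUBIC))
E
```

```text
[656.46033851   5.46375427 271.49933531] [-3.14108836e+00 -1.07255955e-04  1.49029571e+00] [ 0.49  0.46 -0.83  1.53  0.35  1.3   1.1 ]
```

View pics/w3.png

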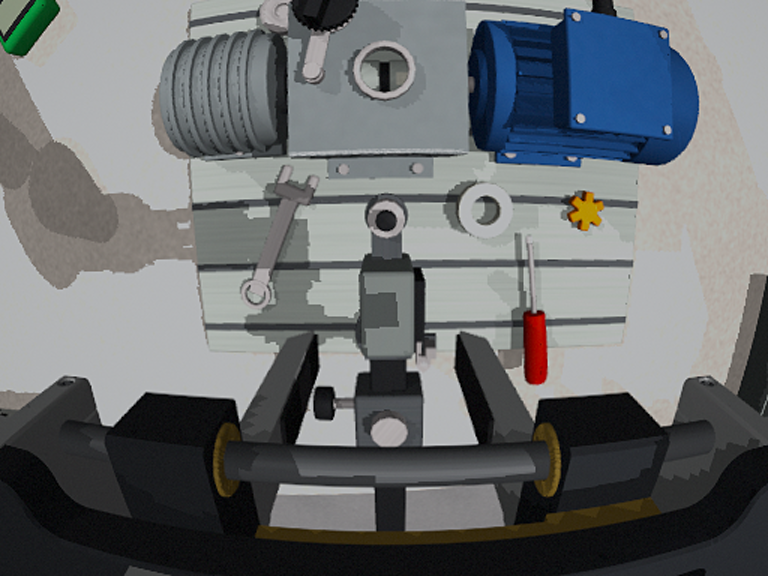

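The wrist view shows the port open (collar centre (384,70)), with the strap from the pin (314,72) to the cap (325,5), well aside. The grip block's top spans columns 361-412 and rows 257-358, its button is at the right at 425, and the barrel top is at (387,217).

```bash
python3 - <<'E'
from h import *
import json
c=json.load(open("c3.json"))
P=lambda nm,u,v,z:print(nm,onz("wrist",u/1.5,v/1.5,z,c).round(1))
P("port",384,70,138);P("pin",314,72,145);P("cap",325,6,165);P("barrel",387,217,208)
P("FL",361,257,222);P("FR",411,257,222);P("BL",361,358,222);P("BR",411,358,222);P("btn F",424,268,215);P("btn B",422,334,215)
P("column",389,432,208)
E
```

```text
port [509.6  16.2 138. ]
pin [507.4 -31.2 145. ]
cap [466.8 -18.2 165. ]
barrel [605.6  10.3 208. ]
FL [623.8  -4.8 222. ]
FR [625.9  21.2 222. ]
BL [680.9 -10.4 222. ]
BR [683.2  17.5 222. ]
btn F [634.   28.1 215. ]
btn B [672.   24.8 215. ]
column [7.412e+02 7.000e-01 2.080e+02]
```

Request:
{"method": "arm_command", "body": {
  "plan": [0, 0, 0.03, 0, 0.06, 0, 0, 0.06, 0, 0.06, 0, 0, 0.08, 0, 0.06, 0, 0, 0.0925, 0, 0.06, 0, 0, 0.0925, 0, 0.06, 0, 0, 0.0925, 0, 0.0, 0, 0, 0.0925, 0, 0.0, 0, 0, 0.0925, 0, 0.0, 0, 0, 0.0925, 0, 0.0, 0, 0, 0.0925, 0, 0.0, 0, 0, 0.0925, 0, 0.0]
}}

```text
t: 10.35
ee_pos: [657.4, 5.7, 179.9]
orientation: [3.14, -0.0, 1.49]
contact_force: [1.0, 1.6, 6.7]
grip_width: 29.9
```

Request:
{"method": "arm_command", "body": {
  "plan": [0, -0.005, 0, 0, 0, 0, -0.012, 0, 0, 0, 0, -0.022, 0, 0, 0, 0, -0.034, 0, 0, 0, -0.0005, -0.046, 0, 0, 0, -0.0005, -0.058, 0, 0, 0, -0.001, -0.07, 0, 0, 0, -0.001, -0.08, 0, 0, 0, -0.001, -0.09, 0, 0, 0, -0.001, -0.096, 0, 0, 0, -0.001, -0.1, 0, 0, 0, -0.001, -0.101, 0, 0, 0, -0.001, -0.101, 0, 0, 0, -0.001, -0.101, 0, 0, 0]
}}

```text
t: 12.1
ee_pos: [557.3, 12.4, 179.9]
orientation: [3.139, -0.0, 1.49]
contact_force: [6.0, 0.4, 2.8]
grip_width: 29.9
```

```bash
python3 - <<'E'
from h import *
import cv2,json
s=arm.get_state();print(s["ee_pos"],s["contact_force"],s["grip_width"])
c=arm.get_calibration("wrist")
json.dump({k:(v.tolist() if hasattr(v,'tolist') else v) for k,v in c.items()},open("c4.json","w"))
w=arm.camera("wrist")[:,:,::-1]; b=arm.camera("side")[:,:,::-1]; a=arm.camera("scene")[:,:,::-1]
cv2.imwrite("pics/w4f.png",w);cv2.imwrite("pics/s4f.png",b);cv2.imwrite("pics/a4f.png",a)
W=cv2.resize(w,(512,384))[:,100:412]; B=cv2.resize(b[130:270,230:400],None,fx=2.8,fy=2.8,interpolation=cv2.INTER_CUBIC)
A=cv2.resize(a[130:240,110:280],None,fx=1.8,fy=1.8,interpolation=cv2.INTER_CUBIC)
o=np.zeros((590,800,3),np.uint8);o[:384,:312]=W;o[:B.shape[0],316:316+B.shape[1]]=B;o[390:390+A.shape[0],:A.shape[1]]=A
cv2.imwrite("pics/m4.png",o)
E
```

```text
[557.2711416   12.36161781 179.88969526] [6.01948662 0.35605738 2.84094691] 29.853190292496404
```

View pics/m4.png

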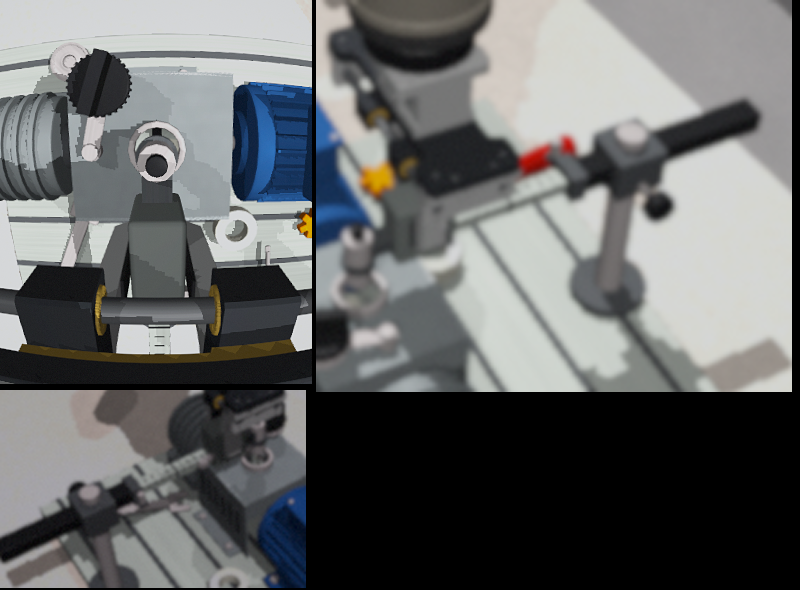

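The mosaic shows the barrel standing over the open collar, the cap swung to the robot side (pin (90,152), wing (98,84)), and the bar's scale showing between block and tube mouth. One numeric check for slip before handing in.

```bash
python3 - <<'E'
from h import *
import json
c=json.load(open("c4.json"))
b=onz("wrist",256.5,164.5,208,c);pin=onz("wrist",190,152,145,c);cap=onz("wrist",198.5,84,170,c)
print("barrel",b.round(1),"moved",np.hypot(*(b-[606.2,9.5,208])[:2]).round(1),"cap",cap.round(1),"pin",pin.round(1))
d=cap-pin;print("strap",(np.arctan2(-d[0],d[1])+.075).round(2))
# bar length in side view: block rear edge and tube mouth (mosaic px), bar at ~z 188
f=lambda n,u,v,z:onz(n,u,v,z)
m=f("side",230+(572-316)/2.8,130+183/2.8,188);print("mouth~",m.round(1))
s=arm.get_state();print(s["t"],s["qvel"].round(4).max(),s["ee_pos"].round(1),s["contact_force"].round(1))
E
```

```text
barrel [506.3  16.3 208. ] moved 100.1 cap [458.2 -16.4 170. ] pin [504.1 -32.6 145. ]
strap 1.31
mouth~ [681.1  -8.1 188. ]
12.25 0.0014 [557.3  12.3 179.9] [5.9 0.  3.3]
```

All checks agree, so I hand in.

```bash
python3 -c "
from cell import arm
print(arm.close_job()); s=arm.get_state(); print(s['t'],s['ee_pos'],s['grip_width'])"
```

```text
the job is handed in; nothing more can be done
None
the job is handed in; nothing more can be done
```

The motor test bed is set for the reading, and I handed the job in at about 12.3 s with the arm still held at the mark. No verdict was reported.

**Cap:** I unscrewed it by about 1.45 rad while following its rise. I then swung it aside on the strap with the gripper turning along. The last wrist image puts the strap at about 1.3 rad, against the 1.0 rad needed.

**Pickup arm:** I gripped the block with the button squeezed in (finger opening 29.9 mm, so flush) and drew it out. The hand moved 100.3 mm and the barrel moved 100.1 mm in the wrist images, so there was no slip. The spring pull on the tool was 6.0 N, the value given for 100 mm, and the arm stood still. The barrel stands over the open port.

**Not confirmed:**
- The scale line at the tube mouth was too coarse in the images to read, so the 100 mm rests on the two travel figures and the spring force.
- Side forces reached about 12–18 N during unscrewing and the swing, because my pin position was about 2 mm off. I corrected it on the way.
- No tool or spare part was approached, but I did not measure their positions again at the end.

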